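Balance the tuning flywheel on the checking dome

TASK

Check the brass tuning flywheel for true: pick it up from the desk and balance it flat side down on the very top of the white dome, centred and close to level. Set it down rather than dropping it, let go, and leave it sitting there still on its own; leave the red knob and the amber lamp lens where they are.

Things in the scene. Friction and masses are not known exactly. Their poses are not given: they have to be found in the camera images.
- flywheel_center (a point): Centre (half-way up) of the loose flywheel: a plain solid brass disc, 50 mm in diameter and 30 mm tall, with two thin dark lines round its side and a dark dot on top; it stands flat on the desk with its axis (z) upright, both end faces are flat and alike, about 0.35 kg. It is to be gripped across its 50 mm diameter.
- dome_top (a point): Topmost point of the white dome, marked with a 10 mm black dot. The dome is fixed to the desk: a smooth spherical cap of 90 mm radius of curvature, 50 mm high, 161 mm wide at its foot. A flat-bottomed thing set on it off-centre tips towards the side that overhangs, by about 0.8 degrees per mm.
- knob_center (a point): Bystander: centre (half-way up) of a loose red bakelite knob, 42 mm in diameter, 26 mm tall, standing on the desk.
- lens_center (a point): Bystander: centre (half-way up) of a loose amber glass pilot lamp lens in a brass rim, 38 mm in diameter, 23 mm tall, standing on the desk. An aluminium chassis corner (60 mm, 30 mm tall) and an open wooden parts box with a brass lid also stand farther off, at least 80 mm from the flywheel's centre.
Things that resemble listed ones, but are neither listed nor needed, are in the scene too. What is shaped like the part that bears flywheel_center but blue or green is not meant.

How it is judged (in metres and radians):
At the end, for the whole second after the job is handed in: The flywheel rests on the dome with its centre within 18 mm (horizontally) of the dome's top point, tilted less than 12 degrees, at rest (under 0.03 m/s and 0.4 rad/s) and released (horizontal distance between flywheel_center and dome_top below 0.018 m and angle between flywheel_center's own z axis and vertical below 0.21 rad and z of flywheel_center in the frame of dome_top above 0.008 m and contact force between flywheel and dome above 0.5 N and linear speed of flywheel below 0.03 m/s and angular speed of flywheel below 0.4 rad/s); the robot touches nothing.
It fails at once if the flywheel is dropped or thrown (moves faster than 0.45 m/s, a fall of about 10 mm, while not held) (contact force between flywheel and the fingers below 0.05 N and linear speed of flywheel above 0.45 m/s).
It fails at once if the red knob is moved by more than 20 mm (distance of knob_center from where it was at the start of the episode above 0.02 m).
It fails at once if the lamp lens is moved by more than 20 mm (distance of lens_center from where it was at the start of the episode above 0.02 m).
It also fails if it takes over 42 s, if anything falls off the work surface, if the arm or the gripper's body presses on something with over 40 N, if the wrist force passes 120 N, or if a joint passes its speed limit or range.

ROBOT

A 6-joint arm with a two-finger parallel gripper is mounted at the origin on the work surface. World frame = base frame: x ahead of the robot, y to its left, z up, the work surface at z = 0. Lengths are in m, angles in degrees, forces in N, time in s.
With the tool pointing down it reaches from about 0.275 to 1 m from the base axis. Payload 8.4 kg.
Tool frame: the origin (TCP) lies midway between the tips of the shut fingers; the grasp point (between the pads) lies 19 mm behind it (manip.hold_point_z is the distance from the TCP to the grasp point, in m); x points along the fingers, y is the direction in which the jaws open and shut, and the axes are right-handed (so a half turn about x gives the same grasp; the last joint's range is limited). The gripper opens to 85 mm and grips with 20 to 120 N. Pads are 22 mm wide; open, the fingers measure 114 mm over their backs; the gripper's body (76 mm by 85 mm) begins 54 mm behind the grasp point. The pads swing forward as they close: fully open they stand 13 mm farther back than shut.
Start: joints at [76.925, 20.225, 93.587, -0, 66.188, -0.138], TCP at [0.14, 0.609, 0.231] pointing down, gripper open.
Joint ranges: [-150.9, 150.9], [-52.94, 120.26], [3.33, 152.33], [-74.26, 254.26], [0, 154.13], [-172.89, 172.89]. Speed limits (degrees/s): [127.2, 127.2, 159.86, 180, 180, 180].

INTERFACE

Orientations are given as a 3x3 rotation matrix whose columns are the frame's x, y, z axes.
In Python, from workcell import manip, imaging, close_job gives the robot as it stands. The module is installed in compiled form; this text tells all that it offers.
- The arm moves only by the tool carry_out, never from a script. Its argument "moves" is a list of rows, each an object with "offset": the shift along the tool's x, y, z in cm, a list of three; "turn": the turn about the tool's x in degrees. A call has 1 to 8 rows; each row is the pose to reach, as a shift and turn from the pose commanded when the call began, along the tool's axes at that moment; what a row does not reach only later rows make up. A row lasts 1/12 s, in which the tool goes at most 41.7 mm and 7.16 degrees, less where a joint would pass 70% of its speed; a pose out of reach is approached as far as the arm can. A call with a gripper value outside its range is refused whole. "hand" is the closure, from 0 (fully open) to 1 (shut), set as the call begins (left out, the last holds). The fingers move at their own pace and stop on an object; the grip force is fixed at half the most. Time passes only in rows, so rows that repeat a pose let the fingers close. It gives the time, the measured TCP pose, the force and the opening at its end, in the units of the state.
- manip.state(): the state, without advancing time (a new reading comes with each control period).
- imaging.capture(name): name is "scene" or "side" or "wrist"; returns a dict with "color" (480x640x3 uint8, red, green, blue), "depth" (480x640 float32, m along the optical axis (not along the pixel's ray), 0 where there is no reading), "K" (3x3 intrinsics, pixels), "xyz" and "rotation" of the camera in the world; the wrist camera has in their place "T_tool_cam" (4x4, takes a point from camera to tool coordinates, whose origin is the TCP and whose axes are the tool frame's). Camera axes: x right, y down, z forward; pixel columns grow to the right and rows downward; lengths in m; the calibration is good to about 2 mm. The wrist camera is an equidistant fisheye: a pixel r from the principal point sees the ray r / f radians off the axis. A picture is of the moment at which its call begins: read the wrist's pose just before it.
- close_job(): hands the job in, once; it reports no verdict.
The state is a dict: "clock": time; "joints": joint angles; "dq": joint speeds; "effort": joint torques, N m; "tool_pos": TCP position; "ee_rot": TCP orientation; "ft_force": force on the tool from outside, world axes, zero at the start; "torque": the same for the moment, N m; "finger_gap": opening from 0.0 (shut) to 1.0 (fully open).
Only numpy, scipy, OpenCV 4.12 (cv2) and the standard library are available. Lean on these libraries where they do the work, as an engineer would, in place of code of your own. Each camera call takes 0.05 s, during which the arm holds its last target. There are 200 camera calls.

## Working session

There is one attempt and no reset: what is moved stays moved. The work goes in short steps, Python scripts to look and compute and a tool call to move; the robot and the scene stay as the last step left them, time stands still between calls to the robot, and variables do not carry over. Pictures are saved under pics/ and viewed, about 8 in all and at most 12, crops included, and the job is handed in when it is done.

Besides the shell and the picture viewer there is one more tool, called after "Request:" as name(argument=value, ...), one argument or row to a line, values as JSON. carry_out: Moves the arm, as the interface text tells. Its arguments: {"type":"object","properties":{"moves":{"type":"array","items":{"type":"object","properties":{"offset":{"type":"array","items":{"type":"number"}},"turn":{"type":"number"}}}},"hand":{"type":"number"}},"required":["moves"]}

```bash
mkdir -p pics; cat > h.py <<'E'
import numpy as np, cv2
from workcell import manip, imaging
def px2w(c,u,v,d=None,r=1):
    if d is None:
        p=c["depth"][v-r:v+r+1,u-r:u+r+1]; d=np.median(p[p>0])
    K=c["K"]; p=np.array([(u-K[0,2])/K[0,0]*d,(v-K[1,2])/K[1,1]*d,d])
    return np.array(c["rotation"])@p+np.array(c["xyz"])
E
python3 - <<'E'
from h import *
s=manip.state(); print(s["clock"],s["tool_pos"],np.round(s["ee_rot"],3).tolist(),manip.hold_point_z)
for n in("scene","side"):
    c=imaging.capture(n); np.savez(n+".npz",**c); cv2.imwrite(f"pics/{n}0.png",c["color"][:,:,::-1]); print(n,c["xyz"],np.round(c["rotation"],3).tolist(),c["K"].tolist())
E
```

```text
0.0 [0.13981385 0.60865585 0.23054661] [[-0.0, 0.224, 0.975], [-0.001, 0.975, -0.224], [-1.0, -0.001, 0.0]] 0.0187
scene [0.8595719  0.33574798 0.57218116] [[-0.648, 0.545, -0.532], [0.762, 0.472, -0.444], [0.009, -0.692, -0.721]] [[534.1049907396005, 0.0, 317.74127372854645], [0.0, 534.1049907396005, 229.12963708293157], [0.0, 0.0, 1.0]]
side [ 0.1372045  -0.4352817   0.36834823] [[0.804, -0.307, 0.508], [-0.594, -0.384, 0.707], [-0.022, -0.871, -0.491]] [[441.7918124197594, 0.0, 318.176964398352], [0.0, 441.7918124197594, 237.5868155480741], [0.0, 0.0, 1.0]]
```

View pics/scene0.png

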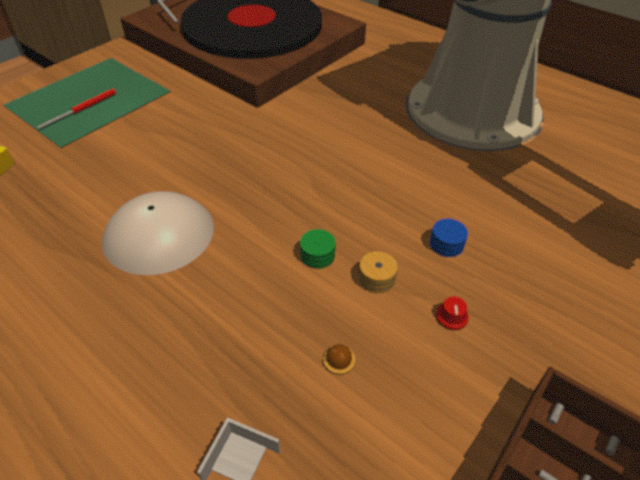

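View pics/side0.png

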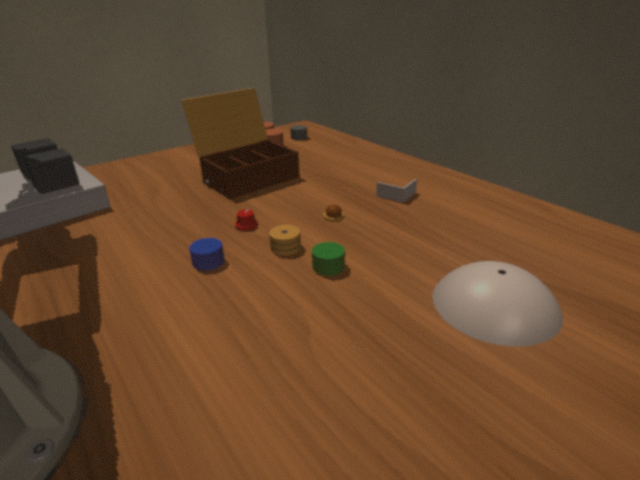

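Candidates in the scene view are brass (378,270), green (318,248) and blue (449,238). The brass disc with two lines and a dark dot is the match. Also seen: knob (453,313), lens (340,358), dome dot (151,208). In the side view: brass (285,240), green (328,260), blue (207,255), dome dot (502,272).

```bash
python3 - <<'E'
from h import *
from scipy.optimize import least_squares
C={n:np.load(n+".npz") for n in("scene","side")}
P={"scene":dict(fly=(378,265),green=(318,240),blue=(449,230),dot=(151,208),knob=(455,303),knobrim=(453,322),lens=(340,354)),
"side":dict(fly=(285,232),green=(328,252),blue=(207,247),dot=(502,272),knob=(246,214),lens=(333,210))}
for n,c in C.items():
    for k,(u,v) in P[n].items(): print(n,k,np.round(px2w(c,u,v),4))
    K=c["K"];d=c["depth"];v,u=np.mgrid[:480,:640]
    W=np.stack([(u-K[0,2])/K[0,0]*d,(v-K[1,2])/K[1,1]*d,d],-1)@c["rotation"].T+c["xyz"]
    t=px2w(c,*P[n]["dot"]); m=(d>0)&(np.hypot(*(W[...,:2]-t[:2]).transpose(2,0,1))<.065)&(W[...,2]>.012)
    r=least_squares(lambda q:np.linalg.norm(W[m]-q,axis=1)-.09,[*t[:2],-.04],loss="soft_l1",f_scale=.001); print(n,"dome",r.x,m.sum(),np.sqrt(np.mean(r.fun**2)))
    f=px2w(c,*P[n]["fly"]); m=(d>0)&(np.hypot(*(W[...,:2]-f[:2]).transpose(2,0,1))<.04)&(abs(W[...,2]-f[2])<.004)
    cc=cv2.minEnclosingCircle(W[m][:,:2].astype(np.float32)); print(n,"flytop",cc,W[m].mean(0),m.sum())
    dsk=(d>0)&(abs(W[...,2])<.01); print("desk z",np.median(W[dsk][:,2]))
c=C["scene"]["color"][220:340,290:480,::-1]; cv2.imwrite("pics/crop.png",cv2.resize(c,None,fx=4,fy=4,interpolation=cv2.INTER_CUBIC))
E
```

```text
scene fly [0.4569 0.1048 0.0287]
scene green [0.4746 0.0153 0.0286]
scene blue [0.3388 0.1428 0.0286]
scene dot [ 0.5959 -0.19    0.0487]
scene knob [0.4412 0.2132 0.0249]
scene knobrim [0.4575 0.223  0.0107]
scene lens [0.59   0.1473 0.0202]
scene dome [ 0.59599677 -0.19137791 -0.04183403] 4660 0.000992023440901369
scene flytop ((0.45753830671310425, 0.1054459735751152), 0.025728777050971985) [0.45873379 0.10597853 0.02839633] 883
desk z -0.0015241555608780377
side fly [0.4558 0.0982 0.031 ]
side green [0.4735 0.0086 0.0296]
side blue [0.3385 0.135  0.0295]
side dot [ 0.5954 -0.1946  0.0504]
side knob [0.4425 0.2047 0.026 ]
side lens [0.5808 0.1336 0.0183]
side dome [ 0.59645656 -0.19377698 -0.03979664] 5050 0.0007324714280142976
side flytop ((0.4562542736530304, 0.10139770060777664), 0.02589648775756359) [0.45556159 0.09966377 0.02985786] 397
desk z 0.00011119543733956183
```

View pics/crop.png

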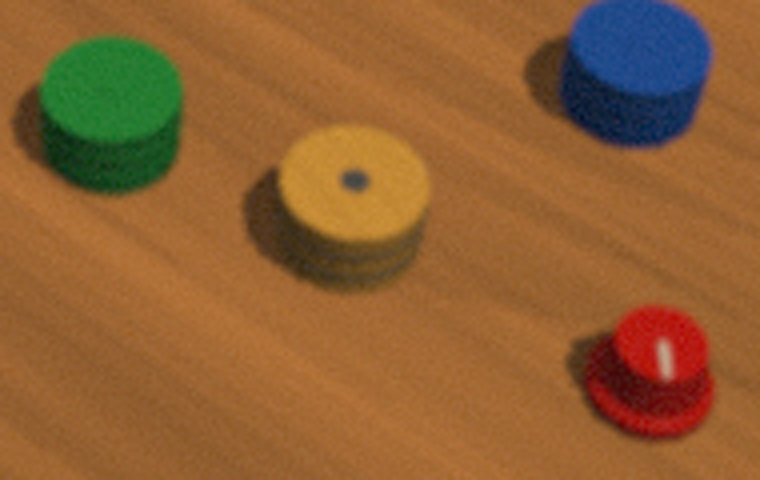

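The crop shows the brass disc, with its dot at scene pixel (378.7,265) and two side lines, so the choice is confirmed. I'll move above it and turn the jaws to lie along world x, away from the green disc.

Request:
carry_out(
  hand=0,
  moves=[
    {"offset": [0, -2.6, 2.6], "turn": 4.8},
    {"offset": [0, -5.3, 5.3], "turn": 9.6},
    {"offset": [0, -7.9, 7.9], "turn": 14.4},
    {"offset": [0, -10.5, 10.5], "turn": 19.2},
    {"offset": [0, -13.2, 13.2], "turn": 24},
    {"offset": [0, -15.8, 15.8], "turn": 28.8},
    {"offset": [0, -18.5, 18.5], "turn": 33.6},
    {"offset": [0, -21.1, 21.1], "turn": 38.5},
  ],
)

```text
clock: 0.77
tool_pos: [0.2987, 0.3544, 0.2311]
ee_rot: [[-0.0, 0.784, 0.62], [-0.0, 0.62, -0.784], [-1.0, -0.0, 0.0]]
ft_force: [0.5, -0.3, -0.2]
finger_gap: 0.999
```

```bash
cat >> h.py <<'E'
def to(x,y,z,yaw=0):
    s=manip.state(); R=np.array(s["ee_rot"]); p=np.array(s["tool_pos"])
    print("clock",s["clock"],"pos",np.round(p,4),"gap",s["finger_gap"],"F",np.round(s["ft_force"],1),"j",np.round(s["joints"],1))
    print("offset cm",np.round(R.T@(np.array([x,y,z])-p)*100,2),"turn",round(np.degrees(np.arctan2(R[1,1],R[0,1]))-yaw,2),"xaxis",np.round(R[:,0],4))
E
python3 -c "
from h import *; to(.4565,.103,.23)"
```

```text
clock 0.7667 pos [0.2987 0.3544 0.2311] gap 0.9990249358403402 F [ 0.5 -0.3 -0.2] j [ 49.7   5.6 112.6  -0.   61.8  11.3]
offset cm [ 0.12 -3.22 29.5 ] turn 38.35 xaxis [-2.e-04 -4.e-04 -1.e+00]
```

Request:
carry_out(
  moves=[
    {"offset": [0, -0.4, 3.7], "turn": 4.8},
    {"offset": [0, -0.8, 7.4], "turn": 9.6},
    {"offset": [0, -1.2, 11.1], "turn": 14.4},
    {"offset": [0, -1.6, 14.8], "turn": 19.2},
    {"offset": [1, -2, 18.5], "turn": 24},
    {"offset": [2, -2.4, 22.2], "turn": 28.8},
    {"offset": [3, -2.8, 25.9], "turn": 33.6},
    {"offset": [4, -3.2, 29.5], "turn": 38.4},
  ],
)

```text
clock: 1.43
tool_pos: [0.4578, 0.1037, 0.1909]
ee_rot: [[0.0, 1.0, -0.001], [0.0, -0.001, -1.0], [-1.0, 0.0, -0.0]]
ft_force: [1.3, 0.3, -0.4]
finger_gap: 0.999
```

Request:
carry_out(
  moves=[
    {"offset": [0, 0, 0], "turn": 0},
    {"offset": [0, 0, 0], "turn": 0},
  ],
)

```text
clock: 1.6
tool_pos: [0.4573, 0.1039, 0.1905]
ee_rot: [[-0.002, 1.0, -0.001], [-0.0, -0.001, -1.0], [-1.0, -0.002, 0.0]]
ft_force: [-0.4, -0.4, 0.7]
finger_gap: 0.998
```

```bash
python3 - <<'E'
from h import *
to(.4565,.103,.19)
s=manip.state(); c=imaging.capture("wrist"); np.savez("w1.npz",tp=s["tool_pos"],tr=s["ee_rot"],**c)
print(c["K"].tolist(),np.round(c["T_tool_cam"],3).tolist()); cv2.imwrite("pics/w1.png",c["color"][:,:,::-1])
E
```

```text
clock 1.6 pos [0.4573 0.1039 0.1905] gap 0.9980980951356595 F [-0.4 -0.4  0.7] j [ 12.6   9.1 114.4  -0.   56.6  12.7]
offset cm [ 0.05 -0.08  0.09] turn -0.04 xaxis [-1.8e-03 -4.0e-04 -1.0e+00]
[[371.64829954431775, 0.0, 315.301469576214], [0.0, 371.64829954431775, 231.03050648203387], [0.0, 0.0, 1.0]] [[0.001, -0.315, 0.949, -0.143], [1.0, -0.0, -0.001, -0.0], [0.0, 0.949, 0.315, -0.08], [0.0, 0.0, 0.0, 1.0]]
```

View pics/w1.png

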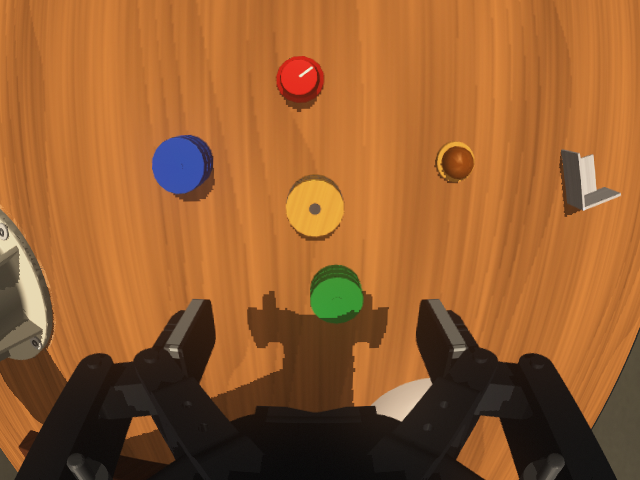

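The wrist view shows the flywheel's dot at (315,209), the green disc at (337,297), the blue disc at (181,165) and the knob at (300,76). The dot sits midway between the fingers.

```bash
cat >> h.py <<'E'
def wray(f,u,v,z):
    K=f["K"]; a,b=(u-K[0,2])/K[0,0],(v-K[1,2])/K[1,1]; t=np.hypot(a,b)
    d=np.array([np.sin(t)*a/t,np.sin(t)*b/t,np.cos(t)]) if t>0 else np.array([0,0,1.])
    T=np.eye(4);T[:3,:3]=f["tr"];T[:3,3]=f["tp"];T=T@f["T_tool_cam"]
    d=T[:3,:3]@d; return T[:3,3]+d*(z-T[2,3])/d[2]
E
python3 - <<'E'
from h import *
f=dict(np.load("w1.npz")); print(wray(f,315,209,.03),wray(f,337,297,.03),wray(f,181,165,.03))
im=cv2.cvtColor(f["color"],cv2.COLOR_RGB2HSV); m=cv2.inRange(im,(17,120,150),(30,255,255))[170:245,280:350]
pts=np.argwhere(m)[:,::-1].astype(np.float32); (cx,cy),r=cv2.minEnclosingCircle(pts); print(cx+280,cy+170,r,wray(f,cx+280,cy+170,.03))
to(.4565,.103,.002)
E
```

```text
[0.456177   0.10310024 0.03      ] [0.47640122 0.019239   0.03      ] [0.34147306 0.14312525 0.03      ]
314.5 207.5 29.025949478149414 [0.45575737 0.10440985 0.03      ]
clock 1.65 pos [0.457  0.105  0.1909] gap 1.0014626818693362 F [ 0.3 -0.1 -0.2] j [ 12.8   9.  114.4   0.   56.6  12.7]
offset cm [18.89 -0.02  0.2 ] turn 0.08 xaxis [-0.0013 -0.     -1.    ]
```

Request:
carry_out(
  moves=[
    {"offset": [3, 0, 0.1], "turn": 0},
    {"offset": [6, -0.1, 0.1], "turn": 0},
    {"offset": [9, -0.1, 0.1], "turn": 0},
    {"offset": [12, -0.1, 0.1], "turn": 0},
    {"offset": [14, -0.1, 0.1], "turn": 0},
    {"offset": [15, -0.1, 0.1], "turn": 0},
    {"offset": [15, -0.1, 0.1], "turn": 0},
    {"offset": [15, -0.1, 0.1], "turn": 0},
  ],
)

```text
clock: 2.32
tool_pos: [0.4561, 0.1054, 0.0417]
ee_rot: [[-0.0, 1.0, 0.004], [0.0, 0.004, -1.0], [-1.0, -0.0, -0.0]]
ft_force: [0.3, 0.8, 0.0]
finger_gap: 0.998
```

```bash
python3 -c "
from h import *; to(.4563,.1034,.002)"
```

```text
clock 2.3167 pos [0.4561 0.1054 0.0417] gap 0.9976713405934453 F [0.3 0.8 0. ] j [ 12.8  23.  120.6   0.   36.4  12.6]
offset cm [3.97 0.02 0.2 ] turn 0.25 xaxis [-3.e-04  0.e+00 -1.e+00]
```

Request:
carry_out(
  moves=[
    {"offset": [1, 0, 0.1], "turn": 0},
    {"offset": [2, 0, 0.1], "turn": 0},
    {"offset": [3, 0, 0.1], "turn": 0},
    {"offset": [3.5, 0, 0.1], "turn": 0},
    {"offset": [3.8, 0, 0.1], "turn": 0},
    {"offset": [3.8, 0, 0.1], "turn": 0},
    {"offset": [3.8, 0, 0.1], "turn": 0},
  ],
)

```text
clock: 2.9
tool_pos: [0.4561, 0.1036, 0.0031]
ee_rot: [[-0.0, 1.0, 0.003], [-0.0, 0.003, -1.0], [-1.0, -0.0, 0.0]]
ft_force: [-0.1, 0.2, 0.4]
finger_gap: 0.997
```

Request:
carry_out(
  hand=1,
  moves=[
    {"offset": [0, 0, 0], "turn": 0},
    {"offset": [0, 0, 0], "turn": 0},
    {"offset": [0, 0, 0], "turn": 0},
    {"offset": [0, 0, 0], "turn": 0},
    {"offset": [0, 0, 0], "turn": 0},
    {"offset": [0, 0, 0], "turn": 0},
    {"offset": [0, 0, 0], "turn": 0},
    {"offset": [0, 0, 0], "turn": 0},
  ],
)

```text
clock: 3.57
tool_pos: [0.4565, 0.1037, 0.004]
ee_rot: [[0.001, 1.0, 0.003], [0.0, 0.003, -1.0], [-1.0, 0.001, -0.0]]
ft_force: [-1.4, -0.1, 8.2]
finger_gap: 0.566
```

Request:
carry_out(
  moves=[
    {"offset": [0, 0, 0], "turn": 0},
    {"offset": [0, 0, 0], "turn": 0},
    {"offset": [0, 0, 0], "turn": 0},
    {"offset": [0, 0, 0], "turn": 0},
  ],
)

```text
clock: 3.9
tool_pos: [0.4564, 0.1037, 0.0039]
ee_rot: [[0.001, 1.0, 0.003], [0.0, 0.003, -1.0], [-1.0, 0.001, -0.0]]
ft_force: [-1.5, -1.1, 8.4]
finger_gap: 0.562
```

Request:
carry_out(
  moves=[
    {"offset": [-0.5, 0, 0], "turn": 0},
    {"offset": [-1.5, 0, 0], "turn": 0},
    {"offset": [-3, 0, 0], "turn": 0},
    {"offset": [-5, 0, 0], "turn": 0},
    {"offset": [-7, 0, 0], "turn": 0},
    {"offset": [-9, 0, 0], "turn": 0},
    {"offset": [-11, 0, 0], "turn": 0},
    {"offset": [-12, 0, 0], "turn": 0},
  ],
)

```text
clock: 4.57
tool_pos: [0.457, 0.1038, 0.126]
ee_rot: [[0.003, 1.0, 0.003], [0.001, 0.003, -1.0], [-1.0, 0.003, -0.001]]
ft_force: [0.9, -0.9, -3.8]
finger_gap: 0.566
```

Request:
carry_out(
  moves=[
    {"offset": [0, 0, 0], "turn": 0},
    {"offset": [0, 0, 0], "turn": 0},
  ],
)

```text
clock: 4.73
tool_pos: [0.4563, 0.1036, 0.1235]
ee_rot: [[0.001, 1.0, 0.003], [0.0, 0.003, -1.0], [-1.0, 0.001, -0.0]]
ft_force: [-0.1, -0.1, -3.6]
finger_gap: 0.566
```

```bash
python3 - <<'E'
from h import *
to(.5962,-.1926,.124)
s=manip.state(); c=imaging.capture("wrist"); np.savez("w2.npz",tp=s["tool_pos"],tr=s["ee_rot"],**c)
a=c["color"]; b=imaging.capture("side"); np.savez("s2.npz",**b)
p=cv2.resize(b["color"][80:240,240:420],(450,400),interpolation=cv2.INTER_CUBIC)
cv2.imwrite("pics/w2.png",np.hstack([a[120:480,150:490],p[:360]])[:,:,::-1])
E
```

```text
clock 4.7333 pos [0.4563 0.1036 0.1235] gap 0.566309318632279 F [-0.1 -0.1 -3.6] j [ 12.6  14.6 118.   -0.   47.4  12.5]
offset cm [-0.04 13.91 29.66] turn 0.16 xaxis [ 1.1e-03  2.0e-04 -1.0e+00]
```

View pics/w2.png

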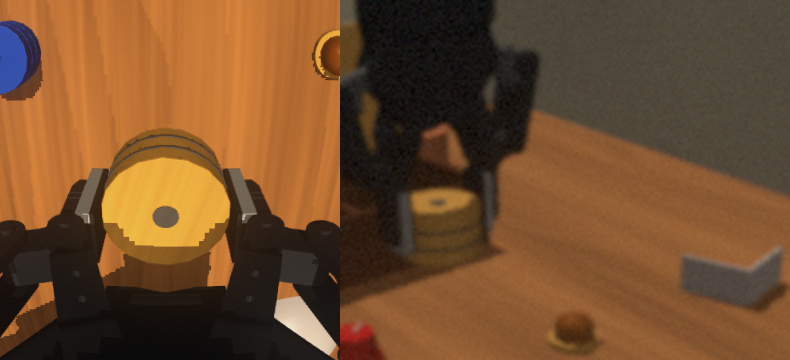

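The flywheel is held level between the pads, with its dot at wrist pixel (315,336), and the wrist force reads -3.6 N (its weight). Next I'll carry it over to the dome.

Request:
carry_out(
  moves=[
    {"offset": [0, 0.4, 0.9], "turn": 0},
    {"offset": [0, 1.3, 2.7], "turn": 0},
    {"offset": [0, 2.6, 5.5], "turn": 0},
    {"offset": [0, 4.0, 8.5], "turn": 0},
    {"offset": [0, 5.4, 11.5], "turn": 0},
    {"offset": [0, 6.8, 14.5], "turn": 0},
    {"offset": [0, 8.2, 17.5], "turn": 0},
    {"offset": [0, 9.6, 20.5], "turn": 0},
  ],
)

```text
clock: 5.5
tool_pos: [0.5526, -0.1033, 0.1219]
ee_rot: [[-0.002, 1.0, 0.003], [0.0, 0.003, -1.0], [-1.0, -0.002, -0.0]]
ft_force: [0.9, 0.8, -3.1]
finger_gap: 0.564
```

Request:
carry_out(
  moves=[
    {"offset": [0, 1.3, 2.8], "turn": 0},
    {"offset": [0, 2.4, 5.2], "turn": 0},
    {"offset": [0, 3.3, 7.1], "turn": 0},
    {"offset": [0, 4.0, 8.5], "turn": 0},
    {"offset": [0, 4.3, 9.2], "turn": 0},
    {"offset": [0, 4.3, 9.2], "turn": 0},
    {"offset": [0, 4.3, 9.2], "turn": 0},
  ],
)

```text
clock: 6.08
tool_pos: [0.5953, -0.1925, 0.1225]
ee_rot: [[-0.002, 1.0, 0.003], [0.001, 0.003, -1.0], [-1.0, -0.002, -0.001]]
ft_force: [-0.4, -0.1, -3.4]
finger_gap: 0.567
```

```bash
python3 - <<'E'
from h import *
from scipy.optimize import least_squares
to(.5962,-.1926,.124)
f=dict(np.load("w2.npz")); w=wray(f,315,336,f["tp"][2]+.027); print("held dot in tool",np.round(f["tr"].T@(w-f["tp"]),4), "image right edge circle")
for n in("scene","side"):
    c=imaging.capture(n); np.savez(n+"3.npz",**c); cv2.imwrite(f"pics/{n}3.png",c["color"][:,:,::-1])
s=manip.state(); c=imaging.capture("wrist"); np.savez("w3.npz",tp=s["tool_pos"],tr=s["ee_rot"],**c)
a=np.load("scene3.npz")["color"][90:330,30:290]; b=np.load("side3.npz")["color"][120:360,370:630]
cv2.imwrite("pics/p3.png",cv2.resize(np.hstack([a,b])[:,:,::-1],None,fx=1.5,fy=1.5,interpolation=cv2.INTER_CUBIC))
E
```

```text
clock 6.0833 pos [ 0.5953 -0.1925  0.1225] gap 0.5671900301380948 F [-0.4 -0.1 -3.4] j [-18.1  27.   98.5   0.   54.6 -18.2]
offset cm [-0.15  0.09  0.01] turn 0.14 xaxis [-1.6e-03  8.0e-04 -1.0e+00]
held dot in tool [-0.027  -0.0006 -0.0007] image right edge circle
```

View pics/p3.png

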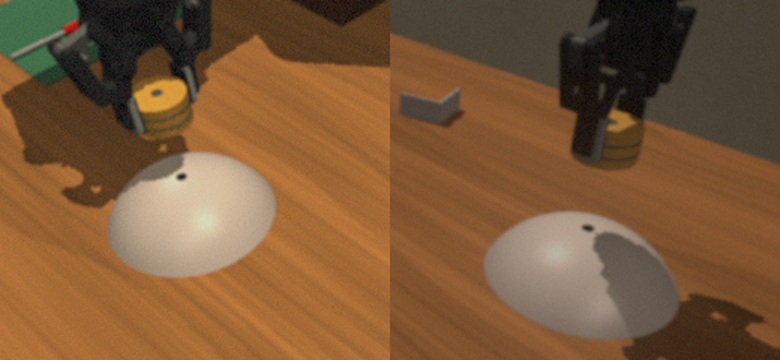

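Scene view: dome dot (150.7,208), held flywheel's dot (134.7,151.3). Side view: dome dot (501.3,272), flywheel dot (518.7,201.3). Triangulating both points gives the relative offset.

```bash
python3 - <<'E'
from h import *
C={n:np.load(n+"3.npz") for n in("scene","side")}
px={"dome":dict(scene=(150.7,208),side=(501.3,272)),"fly":dict(scene=(134.7,151.3),side=(518.7,201.3))}
for k,p in px.items():
    A=np.zeros((3,3));b=np.zeros(3);z=.05 if k=="dome" else .1495
    for n,(u,v) in p.items():
        c=C[n];o=c["xyz"];d=px2w(c,u,v,1.)-o;d/=np.linalg.norm(d);M=np.eye(3)-np.outer(d,d);A+=M;b+=M@o
        print(k,n,"on plane",np.round(o+d*(z-o[2])/d[2],4))
    print(k,"tri",np.round(np.linalg.solve(A,b),4))
f=np.load("w3.npz"); print("wrist fly tcp",f["tp"])
s=[manip.state()["tool_pos"] for _ in range(3)];print(s)
E
```

```text
dome scene on plane [ 0.5968 -0.189   0.05  ]
dome side on plane [ 0.5953 -0.1937  0.05  ]
dome tri [ 0.5965 -0.192   0.0483]
fly scene on plane [ 0.5959 -0.1884  0.1495]
fly side on plane [ 0.5948 -0.1964  0.1495]
fly tri [ 0.5953 -0.1938  0.1475]
wrist fly tcp [ 0.59527114 -0.1917896   0.12290672]
[array([ 0.59546986, -0.19175338,  0.12312042]), array([ 0.59546986, -0.19175338,  0.12312042]), array([ 0.59546986, -0.19175338,  0.12312042])]
```

Request:
carry_out(
  moves=[
    {"offset": [1, 0.1, -0.1], "turn": 0},
    {"offset": [2.5, 0.1, -0.1], "turn": 0},
    {"offset": [4, 0.1, -0.1], "turn": 0},
    {"offset": [5, 0.1, -0.1], "turn": 0},
    {"offset": [5.7, 0.1, -0.1], "turn": 0},
    {"offset": [6.2, 0.1, -0.1], "turn": 0},
    {"offset": [6.2, 0.1, -0.1], "turn": 0},
    {"offset": [6.2, 0.1, -0.1], "turn": 0},
  ],
)

```text
clock: 6.9
tool_pos: [0.5972, -0.1919, 0.0614]
ee_rot: [[0.0, 1.0, 0.003], [-0.0, 0.003, -1.0], [-1.0, 0.0, 0.0]]
ft_force: [0.1, -0.8, -2.8]
finger_gap: 0.568
```

Request:
carry_out(
  moves=[
    {"offset": [0.1, 0, 0], "turn": 0},
    {"offset": [0.2, 0, 0], "turn": 0},
    {"offset": [0.3, 0, 0], "turn": 0},
    {"offset": [0.4, 0, 0], "turn": 0},
    {"offset": [0.4, 0, 0], "turn": 0},
  ],
)

```text
clock: 7.32
tool_pos: [0.597, -0.192, 0.0573]
ee_rot: [[0.0, 1.0, 0.003], [0.0, 0.003, -1.0], [-1.0, 0.0, -0.0]]
ft_force: [-0.1, 0.3, -3.7]
finger_gap: 0.566
```

Request:
carry_out(
  moves=[
    {"offset": [0.05, 0, 0], "turn": 0},
    {"offset": [0.1, 0, 0], "turn": 0},
    {"offset": [0.1, 0, 0], "turn": 0},
    {"offset": [0.1, 0, 0], "turn": 0},
  ],
)

```text
clock: 7.65
tool_pos: [0.5971, -0.192, 0.0563]
ee_rot: [[-0.0, 1.0, 0.003], [0.0, 0.003, -1.0], [-1.0, -0.0, -0.0]]
ft_force: [-1.1, 0.5, -3.3]
finger_gap: 0.566
```

Request:
carry_out(
  moves=[
    {"offset": [0.05, 0, 0], "turn": 0},
    {"offset": [0.1, 0, 0], "turn": 0},
    {"offset": [0.1, 0, 0], "turn": 0},
    {"offset": [0.1, 0, 0], "turn": 0},
  ],
)

```text
clock: 7.98
tool_pos: [0.597, -0.192, 0.0552]
ee_rot: [[-0.0, 1.0, 0.003], [0.0, 0.003, -1.0], [-1.0, -0.0, -0.0]]
ft_force: [-0.6, -0.4, -2.9]
finger_gap: 0.565
```

Request:
carry_out(
  moves=[
    {"offset": [0.05, 0, 0], "turn": 0},
    {"offset": [0.1, 0, 0], "turn": 0},
    {"offset": [0.1, 0, 0], "turn": 0},
    {"offset": [0.1, 0, 0], "turn": 0},
  ],
)

```text
clock: 8.32
tool_pos: [0.597, -0.192, 0.0542]
ee_rot: [[-0.0, 1.0, 0.003], [0.0, 0.003, -1.0], [-1.0, -0.0, -0.0]]
ft_force: [-0.1, -1.3, -4.2]
finger_gap: 0.567
```

Not touching yet, so I'll continue down 0.5 mm at a time.

Request:
carry_out(
  moves=[
    {"offset": [0.05, 0, 0], "turn": 0},
    {"offset": [0.05, 0, 0], "turn": 0},
    {"offset": [0.05, 0, 0], "turn": 0},
  ],
)

```text
clock: 8.57
tool_pos: [0.5971, -0.192, 0.054]
ee_rot: [[0.0, 1.0, 0.003], [-0.0, 0.003, -1.0], [-1.0, 0.0, 0.0]]
ft_force: [-1.0, -0.5, -0.5]
finger_gap: 0.567
```

Request:
carry_out(
  moves=[
    {"offset": [0.05, 0, 0], "turn": 0},
    {"offset": [0.05, 0, 0], "turn": 0},
    {"offset": [0.05, 0, 0], "turn": 0},
  ],
)

```text
clock: 8.82
tool_pos: [0.5971, -0.192, 0.0539]
ee_rot: [[0.0, 1.0, 0.003], [-0.0, 0.003, -1.0], [-1.0, 0.0, 0.0]]
ft_force: [-3.1, 0.5, 5.9]
finger_gap: 0.567
```

Request:
carry_out(
  moves=[
    {"offset": [-0.05, 0, 0], "turn": 0},
    {"offset": [-0.05, 0, 0], "turn": 0},
  ],
)

```text
clock: 8.98
tool_pos: [0.5971, -0.192, 0.0539]
ee_rot: [[0.0, 1.0, 0.003], [-0.0, 0.003, -1.0], [-1.0, 0.0, 0.0]]
ft_force: [-2.3, -0.6, 2.3]
finger_gap: 0.564
```

```bash
python3 - <<'E'
from h import *
s=manip.state(); print(s["clock"],s["tool_pos"],s["ft_force"],s["torque"])
for n in("scene","side"):
    c=imaging.capture(n); np.savez(n+"4.npz",**c)
a=np.load("scene4.npz")["color"][130:270,70:230]; b=np.load("side4.npz")["color"][190:330,420:580]
cv2.imwrite("pics/p4.png",cv2.resize(np.hstack([a,b])[:,:,::-1],None,fx=2.5,fy=2.5,interpolation=cv2.INTER_CUBIC))
E
```

```text
8.9833 [ 0.59712839 -0.19197758  0.05390761] [-2.33565157 -0.557929    2.3006198 ] [ 0.09993634  0.29082866 -0.00094873]
```

View pics/p4.png

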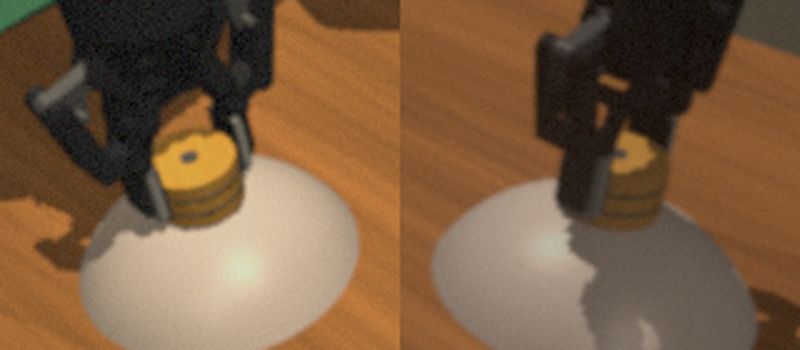

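The flywheel is on the dome top, still gripped. Its dot is at scene (145.6,192.8) and side (508.4,251.2).

```bash
python3 - <<'E'
from h import *
px={"dome":dict(scene=(150.7,208),side=(501.3,272)),"fly":dict(scene=(145.6,192.8),side=(508.4,251.2))}
for k,p in px.items():
    A=np.zeros((3,3));b=np.zeros(3);z=.05 if k=="dome" else .08
    for n,(u,v) in p.items():
        c=np.load(n+"4.npz");o=c["xyz"];d=px2w(c,u,v,1.)-o;d/=np.linalg.norm(d);M=np.eye(3)-np.outer(d,d);A+=M;b+=M@o
        print(k,n,"on plane",np.round(o+d*(z-o[2])/d[2],4))
    print(k,"tri",np.round(np.linalg.solve(A,b),4))
E
```

```text
dome scene on plane [ 0.5968 -0.189   0.05  ]
dome side on plane [ 0.5953 -0.1937  0.05  ]
dome tri [ 0.5965 -0.192   0.0483]
fly scene on plane [ 0.598  -0.1883  0.08  ]
fly side on plane [ 0.5991 -0.195   0.08  ]
fly tri [ 0.5982 -0.1928  0.0785]
```

The offset is about 1.5 mm, well within tolerance. I'll release with a small opening first.

Request:
carry_out(
  hand=0.35,
  moves=[
    {"offset": [0, 0, 0], "turn": 0},
    {"offset": [0, 0, 0], "turn": 0},
    {"offset": [0, 0, 0], "turn": 0},
    {"offset": [0, 0, 0], "turn": 0},
    {"offset": [0, 0, 0], "turn": 0},
    {"offset": [0, 0, 0], "turn": 0},
    {"offset": [0, 0, 0], "turn": 0},
    {"offset": [0, 0, 0], "turn": 0},
  ],
)

```text
clock: 9.75
tool_pos: [0.597, -0.192, 0.0538]
ee_rot: [[-0.0, 1.0, 0.003], [0.0, 0.003, -1.0], [-1.0, -0.0, -0.0]]
ft_force: [1.0, 0.2, 0.7]
finger_gap: 0.647
```

Request:
carry_out(
  hand=0.1,
  moves=[
    {"offset": [0, 0, 0], "turn": 0},
    {"offset": [0, 0, 0], "turn": 0},
    {"offset": [0, 0, 0], "turn": 0},
    {"offset": [0, 0, 0], "turn": 0},
    {"offset": [0, 0, 0], "turn": 0},
    {"offset": [0, 0, 0], "turn": 0},
  ],
)

```text
clock: 10.25
tool_pos: [0.597, -0.192, 0.0538]
ee_rot: [[-0.0, 1.0, 0.003], [0.0, 0.003, -1.0], [-1.0, -0.0, -0.0]]
ft_force: [0.1, 0.7, 0.5]
finger_gap: 0.9
```

```bash
python3 - <<'E'
from h import *
to(.597,-.192,.25)
for n in("scene","side"):
    c=imaging.capture(n); np.savez(n+"5.npz",**c)
a=np.load("scene5.npz")["color"][130:270,70:230]; b=np.load("side5.npz")["color"][190:330,420:580]
cv2.imwrite("pics/p5.png",cv2.resize(np.hstack([a,b])[:,:,::-1],None,fx=2.5,fy=2.5,interpolation=cv2.INTER_CUBIC))
E
```

```text
clock 10.25 pos [ 0.597  -0.192   0.0538] gap 0.8999911814051784 F [0.1 0.7 0.5] j [-18.   32.3 100.4  -0.   47.4 -18.1]
offset cm [-19.62  -0.     0.  ] turn 0.16 xaxis [-1.e-04  0.e+00 -1.e+00]
```

View pics/p5.png

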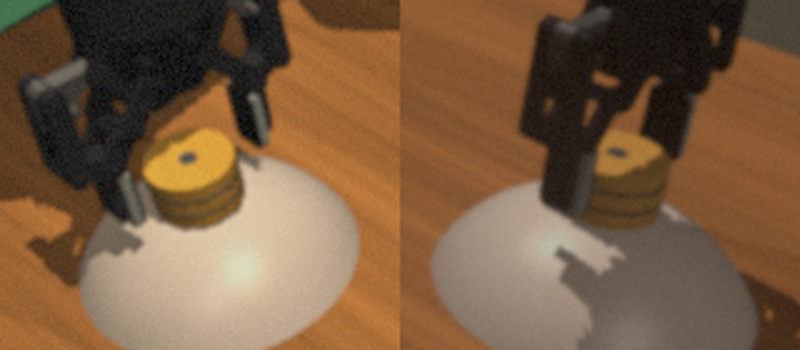

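The flywheel stands free on the dome, slightly tilted and clear of both fingers. I'll retreat straight up.

Request:
carry_out(
  moves=[
    {"offset": [-0.5, 0, 0], "turn": 0},
    {"offset": [-1.5, 0, 0], "turn": 0},
    {"offset": [-3, 0, 0], "turn": 0},
    {"offset": [-5.5, 0, 0], "turn": 0},
    {"offset": [-8, 0, 0], "turn": 0},
    {"offset": [-10.5, 0, 0], "turn": 0},
    {"offset": [-13, 0, 0], "turn": 0},
    {"offset": [-15, 0, 0], "turn": 0},
  ],
)

```text
clock: 11.02
tool_pos: [0.5976, -0.1921, 0.207]
ee_rot: [[0.002, 1.0, 0.003], [-0.001, 0.003, -1.0], [-1.0, 0.002, 0.001]]
ft_force: [0.8, -0.7, 0.8]
finger_gap: 0.903
```

Request:
carry_out(
  moves=[
    {"offset": [0, 0, 0], "turn": 0},
    {"offset": [0, 0, 0], "turn": 0},
    {"offset": [0, 0, 0], "turn": 0},
    {"offset": [0, 0, 0], "turn": 0},
    {"offset": [0, 0, 0], "turn": 0},
    {"offset": [0, 0, 0], "turn": 0},
    {"offset": [0, 0, 0], "turn": 0},
    {"offset": [0, 0, 0], "turn": 0},
  ],
)

```text
clock: 11.68
tool_pos: [0.5969, -0.1919, 0.2033]
ee_rot: [[-0.001, 1.0, 0.003], [0.0, 0.003, -1.0], [-1.0, -0.001, -0.0]]
ft_force: [-0.2, 0.5, 0.5]
finger_gap: 0.901
```

```bash
cat > tilt.py <<'E'
from h import *
def top(c,z0=.077):
    K=c["K"];d=c["depth"];v,u=np.mgrid[:480,:640]
    W=np.stack([(u-K[0,2])/K[0,0]*d,(v-K[1,2])/K[1,1]*d,d],-1)@np.array(c["rotation"]).T+c["xyz"]
    m=(d>0)&(np.hypot(W[...,0]-.597,W[...,1]+.193)<.035)&(W[...,2]>.065)&(W[...,2]<.1)
    P=W[m]
    for _ in range(6):
        A=np.c_[P[:,:2],np.ones(len(P))]; q=np.linalg.lstsq(A,P[:,2],rcond=None)[0]; r=P[:,2]-A@q; P=P[(r>-.0025)&(r<.004)]
    return np.round(P.mean(0),4),len(P),"tilt",round(float(np.degrees(np.arctan(np.hypot(*q[:2])))),2),np.round(q[:2],3)
E
python3 - <<'E'
from tilt import *
print(manip.state()["clock"])
for i in range(6):
    c=imaging.capture("side"); e=imaging.capture("scene")
    print("side",*top(c)," scene",*top(e))
cv2.imwrite("pics/p6.png",cv2.resize(np.hstack([e["color"][130:270,70:230],c["color"][190:330,420:580]])[:,:,::-1],None,fx=2.5,fy=2.5,interpolation=cv2.INTER_CUBIC))
for k,p in dict(knob=(455,303),lens=(340,354)).items(): print(k,px2w(e,*p))
E
```

```text
11.6833
side [ 0.5981 -0.1938  0.0797] 543 tilt 2.64 [0.035 0.03 ]  scene [ 0.5992 -0.189   0.0779] 708 tilt 2.48 [-0.036 -0.025]
side [ 0.5983 -0.1939  0.0797] 549 tilt 2.43 [0.035 0.024]  scene [ 0.5992 -0.1892  0.0779] 706 tilt 2.46 [-0.033 -0.027]
side [ 0.5986 -0.194   0.0796] 543 tilt 2.71 [0.042 0.021]  scene [ 0.5993 -0.1892  0.0779] 718 tilt 2.62 [-0.036 -0.028]
side [ 0.5985 -0.1935  0.0798] 539 tilt 2.1 [0.029 0.022]  scene [ 0.5993 -0.189   0.0779] 720 tilt 2.3 [-0.033 -0.023]
side [ 0.5981 -0.1936  0.0797] 539 tilt 2.52 [0.037 0.024]  scene [ 0.5992 -0.1892  0.078 ] 719 tilt 2.07 [-0.031 -0.019]
side [ 0.5979 -0.194   0.0797] 539 tilt 2.89 [0.044 0.025]  scene [ 0.5994 -0.1891  0.078 ] 720 tilt 2.41 [-0.032 -0.027]
knob [0.44095316 0.21309513 0.02454933]
lens [0.59027202 0.14756358 0.02084295]
```

View pics/p6.png

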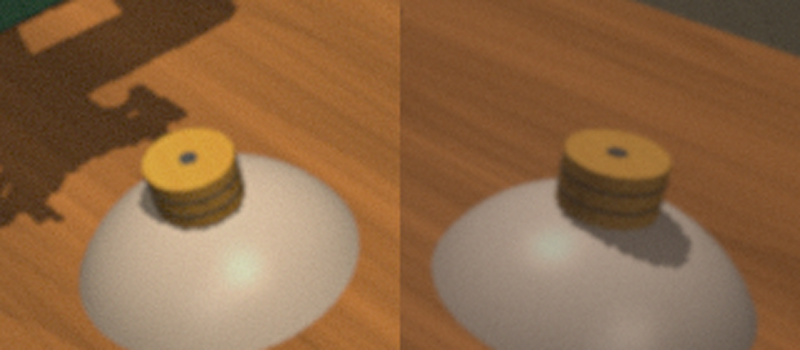

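The flywheel sits centred and near level, it didn't move over 0.6 s of frames, and the gripper is 12 cm clear. Handing in.

```bash
python3 -c "
from workcell import close_job; print(close_job())"
```

```text
the job is handed in; nothing more can be done
None
```

The brass flywheel is sitting on top of the white dome, released and still, and the job is handed in. I gripped it across its diameter and lowered it until the wrist force showed contact. Then I opened the fingers in two stages and backed off straight up, at about 12 s of the 42 s allowed. No verdict was reported.

**Last checks:**
- **Position:** just before release, the flywheel's centre measured about 2 mm from the dome's top point (limit 18 mm). Afterwards the side and scene cameras put its top face about 2 mm and 2.5 mm from the dome top each had measured.
- **Tilt:** both cameras read about 2.5° (limit 12°), but in opposite directions. That suggests much of it is measurement bias and the true tilt is smaller.
- **Stillness:** there was no visible motion over six camera pairs, about 0.6 s.
- **Bystanders:** the red knob and the lamp lens had moved less than 1 mm, within measurement noise.
- **Robot:** the gripper was well clear, with the TCP about 12 cm above the flywheel's top.

**Disagreement:** the two cameras differ by about 5 mm in y on absolute positions. I relied on flywheel-to-dome offsets measured in the same views.

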